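# Isolate the suction block and take its cap off

## Robot

A 7-joint arm with a two-finger parallel gripper is mounted at the origin on the work surface. World frame = base frame: x ahead of the robot, y to its left, z up, the work surface at z = 0. Lengths are in mm, angles in rad, forces in N, time in s.
With the tool pointing down it reaches from about 400 to 875 mm from the base axis. Payload 4.4 kg.
Tool frame: the origin (TCP) lies midway between the tips of the shut fingers; the grasp point (between the pads) lies 19 mm behind it (grip_depth is the distance from the TCP to the grasp point, in mm); z points along the fingers, y is the line along which they close (so a half turn about z gives the same grasp; the last joint's range is limited). The gripper opens to 85 mm and grips with 20 to 120 N. Pads are 22 mm wide; open, the fingers measure 114 mm over their backs; the gripper's body (76 mm by 85 mm) begins 54 mm behind the grasp point. The pads swing forward as they close: fully open they stand 13 mm farther back than shut.
Start: joints at [-1.26, 0.628, 0.038, 1.517, -0.027, 0.996, -0.02], TCP at [239.142, 604.425, 207.813] pointing down, gripper open.
Joint ranges: [-3.06, 3.06], [-0.37, 2.12], [-1.25, 1.32], [0.18, 2.47], [-1.1, 4.24], [0.23, 1.98], [-2.94, 2.94]. Speed limits (rad/s): [2.57, 2.57, 3.14, 3.14, 3.14, 3.14, 3.14].

## Interface

Orientations are given as a rotation vector (axis times angle).
In Python, from workcell import * gives the robot as it stands.
- The arm moves only by the shell command python3 -m pendant 'ROWS' [FORCE]. ROWS is JSON, a list of rows, each an object with "dp": the shift along the tool's x, y, z in mm, a list of three; "turn": the turn about the tool's z in degrees; "gripper": the finger opening in mm, from 0 to 85.4. A call has 1 to 5 rows; each row shifts and turns the commanded pose from where the row before left it, along the tool's axes as they then stand; what a row does not reach is not made up. A row lasts 1/8 s, in which the tool goes at most 62.5 mm and 10.7 degrees, less where a joint would pass 70% of its speed; a pose out of reach is approached as far as the arm can. A call with a gripper value outside its range is refused whole. The fingers move at their own pace and stop on an object; FORCE is the grip in N (left out, the last holds). Time passes only in rows, so rows that do not move let the fingers close. It gives the time, the measured TCP pose, the force, the opening and the grip force at its end, in the units of the state.
- state(): the state, without advancing time (a new reading comes with each control period).
- camera(name): name is "side" or "top" or "wrist"; returns a dict with "color" (384x512x3 uint8, red, green, blue), "depth" (384x512 float32, mm along the optical axis (not along the pixel's ray), 0 where there is no reading), "fx", "fy", "cx", "cy" (pixels), "T" (4x4, takes a point from camera to world coordinates); the wrist camera has in their place "mount" (4x4, takes a point from camera to tool coordinates, whose origin is the TCP and whose axes are the flange's). Camera axes: x right, y down, z forward; pixel columns grow to the right and rows downward; lengths in mm; the calibration is good to about 2 mm. The wrist camera is an equidistant fisheye: a pixel r from the principal point sees the ray r / f radians off the axis. A picture is of the moment at which its call begins: read the wrist's pose just before it.
- close_job(): hands the job in; it is judged then, once.
The state is a dict: "clock": time; "joint_positions": joint angles; "joint_velocities": joint speeds; "joint_efforts": joint torques, N m; "tool_pos": TCP position; "orientation": TCP orientation; "wrist_force": force on the tool from outside, world axes, zero at the start; "ft_torque": the same for the moment, N m; "grip_width": finger opening in mm; "grasp_force": force on a finger pad.
Only numpy, scipy, OpenCV 4.12 (cv2) and the standard library are available. Lean on these libraries where they do the work, as an engineer would, in place of code of your own. Each camera call takes 0.05 s, during which the arm holds its last target. There are 200 camera calls.

## Task

Shut off the white suction block by sliding the flat steel blade along the bench into the slot at the block's foot until it is fully home, and let go of it. Then take the winged cap off the block's port: nothing shows whether it opens clockwise or anticlockwise, so feel for the way it turns, trying the other if it stops short, and once it is free lift it straight up about 10 cm. Finish while still holding the cap level and still in the air above its port, with the blade still home and all the other things on the bench left where they are.

Things in the scene. Friction and masses are not known exactly. Their poses are not given: they have to be found in the camera images.
- unit: White block fixed to the bench, 130 (its x) x 150 (its y) x 60 mm high; origin at the centre of its underside. Its -x face, roughly towards the robot, has the blade slot at its foot (slot). On top stand the capped port (port) and beside it, at x = 20, y = 38 mm, a fixed blank tower 50 mm across, its top 93 mm above the bench, which does not open.
- slot (a point): Middle of the slot's mouth at bench height, at x = -65, y = 0 mm of the block; axes as the block's. The slot is 50 mm wide, 12 mm high, 60 mm deep along +x to a hard stop; its floor is the bench. Two guide rails, 12 mm high and 10 mm wide, carry its side walls on for 20 mm in front of the mouth.
- port (a point): Centre of the port's foot on the block's top: x = 20, y = -36 mm of the block, 60 mm above the bench; axes as the block's. A steel neck hidden in the cap rises 27 mm above this point.
- cap: Loose grey cap (50 to 100 g) on the port, 48 mm across, 36 mm high, with an upright flat wing on top: 44 mm long along the cap's x, 14 mm thick along its y, 36 to 66 mm above the cap's origin, the centre of its underside. Fitted, the origin is 2 mm above port and the wing lies along the block's x within 6 degrees. How it opens: see wing.
- wing (a point): Middle of the wing, on the cap's axis, 51 mm above its origin. Quarter-turn closure, its hand differs between starts: one way it hits a hard stop within 10 to 30 degrees; the other way it turns with little friction, without rising, to a stop at about 105 degrees, and lifts off anywhere from 50 to 100 degrees from the block's x (75 is the middle). Elsewhere it lifts only 2 to 3 mm.
- blade: Loose steel blade (130 to 210 g) lying flat, left or right of the block: plate 120 (its x) x 44 x 4 mm with an upright grip tab 30 (x) x 12 (y) mm centred at x = -40 mm, its top 49 mm above the bench. Origin at the centre of the plate's underside; the +x end goes in first. Home, its axes match the block's and its origin is at slot (half its length is in the slot).
- tape_roll: Bystander: paper tape roll lying flat, 90 mm across, 25 mm high; origin at the centre of its underside. On the other side of the block from the blade.
- spray_bottle: Bystander: upright bottle 66 mm across, 190 mm high; origin under its centre.
- jar: Bystander: white jar 52 mm across, 60 mm high; origin under its centre.
- cup_a: Bystander: clear cup 72 mm across, 90 mm high; origin under its centre.
- cup_b: Bystander: clear cup 60 mm across, 60 mm high; origin under its centre.
- carton: Bystander: paper carton 50 x 120 x 40 mm high; origin under its centre.
- vial: Bystander: amber vial 32 mm across, 55 mm high; origin under its centre.
There are look-alikes about, which are no part of the job. What is shaped like the cap but green or turquoise is not meant.

How it is judged (in metres and radians):
On the way, in this order (a step that is already met when the one before it is completed fails the run):
1. the blade is fully home in the slot and let go (x of blade in the frame of unit between -0.071 and -0.057 m and y of blade in the frame of unit between -0.006 and 0.006 m and angle between the x axis of blade and the x axis of unit, either way round below 0.1 rad and height (world z) of blade below 0.006 m and contact force between the fingers and blade below 0.2 N), for 0.2 s.
2. the cap is off its port, more than 60 mm above it (z of cap in the frame of port above 0.06 m and horizontal distance between cap and port below 0.06 m), for 0.2 s.
At the end, for the whole second after the job is handed in: The fingers hold the cap (over 1 N), still and level (0.3 rad), its underside 60 to 180 mm above the port's foot and within 60 mm sideways, clear of the block; the blade lies flat in the slot, untouched, within 7 mm of home along it, 6 mm across and 0.1 rad (all of step 1 and all of step 2 and z of cap in the frame of port below 0.18 m and angle between cap's own z axis and vertical below 0.3 rad and contact force between the fingers and cap above 1 N and contact force between cap and unit below 0.1 N and linear speed of cap below 0.03 m/s); the arm keeps its last pose, push and grip.
It fails at once if another thing on the bench is knocked over or moved more than 40 mm (distance of any of tape_roll, spray_bottle, jar, cup_a, cup_b, carton, vial from where it was at the start of the episode above 0.04 m or angle between any of tape_roll, spray_bottle, jar, cup_a, cup_b, carton, vial's own z axis and vertical above 0.6 rad).
It also fails if it takes over 59 s, if anything falls off the work surface, if the arm or the gripper's body presses on something with over 40 N, if the wrist force passes 120 N, or if a joint passes its speed limit or range.

## Working session

There is one attempt and no reset: what is moved stays moved. The work goes in short steps, Python scripts to look and compute and a shell command to move; the robot and the scene stay as the last step left them, time stands still between calls to the robot, and variables do not carry over. Pictures are saved under pics/ and viewed, at most 10 in all, crops included, and the job is handed in when it is done.

```bash
mkdir -p pics; ls
python3 - <<'E'
from workcell import *
import cv2,numpy as np
s=state();print({k:np.round(v,3).tolist() for k,v in s.items()})
for n in["top","side"]:
    c=camera(n);cv2.imwrite(f"pics/{n}1.png",c["color"][...,::-1]);np.savez(f"{n}1.npz",**c);print(n,c["fx"],c["cx"],c["cy"],c["T"].round(3).tolist())
E
```

```text
pics
{'clock': 0.0, 'joint_positions': [-1.26, 0.629, 0.038, 1.518, -0.027, 0.996, -0.02], 'joint_velocities': [0.0, -0.0, 0.001, -0.001, -0.0, 0.001, 0.002], 'joint_efforts': [-0.001, -56.341, 1.226, -19.344, 0.011, 0.011, -0.0], 'tool_pos': [238.875, 603.802, 206.899], 'orientation': [-0.588, -3.086, 0.003], 'wrist_force': [0.193, -0.744, 0.799], 'ft_torque': [0.029, -0.009, 0.024], 'grasp_force': 0.0, 'grip_width': 85.64}
top 497.9239068800762 258.52832173497717 201.4925213122799 [[0.026, -0.992, 0.122, 464.183], [-1.0, -0.026, 0.005, -11.755], [-0.002, -0.122, -0.993, 1309.325], [0.0, 0.0, 0.0, 1.0]]
side 420.5316003883173 251.93501454170072 185.07510000843445 [[-0.967, -0.191, 0.167, 437.009], [-0.254, 0.709, -0.658, 787.324], [0.007, -0.679, -0.734, 972.805], [0.0, 0.0, 0.0, 1.0]]
```

View pics/top1.png

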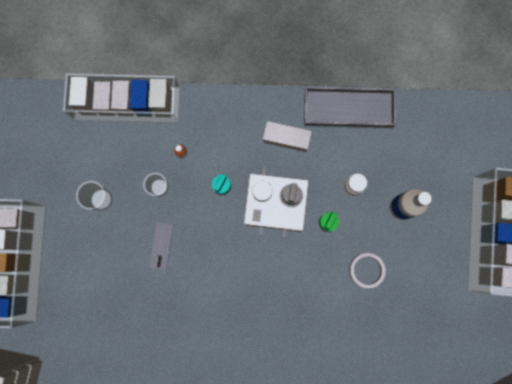

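View pics/side1.png

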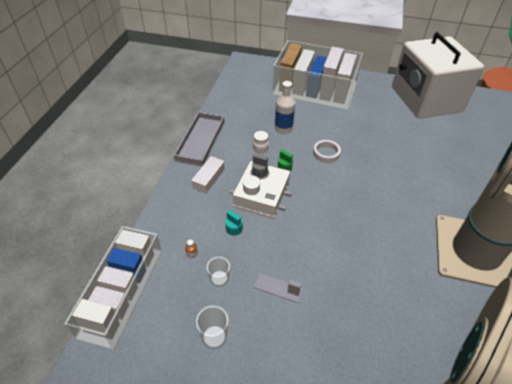

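The top view shows the white block at (277,202) with the grey winged cap at (291,194) and the blank tower at (262,190). The blade is at (162,246), its tab at (159,262). There are three cap-shaped things: grey (291,194), turquoise (221,184) and green (330,222). The grey one on the block, on its -y side, is the one meant. I'll measure and confirm it in a crop.

```bash
cat > h.py <<'E'
import numpy as np,cv2
def ray(c,uv,z):
    uv=np.atleast_2d(uv).astype(float);d=np.c_[(uv[:,0]-c["cx"])/c["fx"],(uv[:,1]-c["cy"])/c["fy"],np.ones(len(uv))]@c["T"][:3,:3].T
    o=c["T"][:3,3];return o+d*((z-o[2])/d[:,2])[:,None]
def cloud(c):
    h,w=c["depth"].shape;v,u=np.mgrid[:h,:w];Z=c["depth"]
    P=np.stack([(u-c["cx"])/c["fx"]*Z,(v-c["cy"])/c["fy"]*Z,Z],-1)@c["T"][:3,:3].T+c["T"][:3,3];P[Z==0]=np.nan;return P
def rect(P):
    (c,s,a)=cv2.minAreaRect(P[:,:2].astype(np.float32));return np.round(c,1),np.round(s,1),round(a,1)
E
python3 - <<'E'
from h import *
t=dict(np.load("top1.npz"));im=t["color"];P=cloud(t)
hsv=cv2.cvtColor(im,cv2.COLOR_RGB2HSV)
def rep(name,m,box,z):
    k=np.zeros(m.shape,np.uint8);u0,v0,u1,v1=box;k[v0:v1,u0:u1]=m[v0:v1,u0:u1]
    cs,_=cv2.findContours(k,cv2.RETR_EXTERNAL,cv2.CHAIN_APPROX_NONE);c=max(cs,key=cv2.contourArea)
    Q=ray(t,c[:,0],z);print(name,cv2.contourArea(c),rect(Q),"medz",np.nanmedian(P[k>0][:,2]).round(1))
V=hsv[...,2];print("V blade",V[240,162],im[240,162],"bench",im[240,190],"cap",im[188,291],"white",im[215,280])
rep("block",(V>150).astype(np.uint8),(235,165,320,240),60)
d=im.astype(int);rep("blade",((d[...,0]-d[...,2]>-3)).astype(np.uint8),(140,215,182,280),4)
rep("tab",(V<45).astype(np.uint8),(140,215,182,280),49)
rep("capwing",(V<60).astype(np.uint8),(275,175,310,215),126)
A=cv2.resize(im[165:240,200:350],None,fx=5,fy=5,interpolation=cv2.INTER_CUBIC)
B=cv2.resize(im[212:282,130:200],None,fx=5,fy=5,interpolation=cv2.INTER_CUBIC)
o=np.zeros((600,750,3),np.uint8);o[:375]=A;o=o[:375];cv2.imwrite("pics/crop1.png",o[...,::-1])
s=dict(np.load("side1.npz"));Ps=cloud(s)
for n,C in(("top",P),("side",Ps)):
    for nm,(x0,x1,y0,y1) in {"blk":(380,560,-160,60),"bl":(270,450,180,300)}.items():
        m=(C[...,0]>x0)&(C[...,0]<x1)&(C[...,1]>y0)&(C[...,1]<y1)
        for lo,hi in((52,66),(86,99),(112,135),(35,55)):
            q=C[m&(C[...,2]>lo)&(C[...,2]<hi)]
            if len(q)>5: print(n,nm,lo,hi,len(q),rect(q),np.median(q,0).round(1))
E
```

```text
V blade 142 [127 130 142] bench [102 112 121] cap [115 114 113] white [212 218 227]
block 2924.5 (array([619.3, -49.2]), array([151.1, 130.5]), 84.6) medz 60.7
blade 9.0 (array([461.7, 250.4]), array([25.8,  5.2]), 2.9) medz 27.8Traceback (most recent call last):
  File "<stdin>", line 11, in <module>
  File "<stdin>", line 6, in rep
ValueError: max() iterable argument is empty
```

Run:
```python
from h import *
t=dict(np.load("top1.npz"));im=t["color"];P=cloud(t);d=im.astype(int)
def rep(name,m,box,z):
    k=np.zeros(m.shape,np.uint8);u0,v0,u1,v1=box;k[v0:v1,u0:u1]=m[v0:v1,u0:u1]
    cs,_=cv2.findContours(k,cv2.RETR_EXTERNAL,cv2.CHAIN_APPROX_NONE);c=max(cs,key=cv2.contourArea)
    Q=ray(t,c[:,0],z);print(name,cv2.contourArea(c),rect(Q),"medz",np.nanmedian(P[k>0][:,2]).round(1))
rep("blade",(((d[...,0]-d[...,1]>-7))).astype(np.uint8),(140,215,182,280),4)
rep("tab",(d.max(2)<75).astype(np.uint8),(140,215,182,280),49)
A=cv2.resize(im[165:240,200:350],None,fx=5,fy=5,interpolation=cv2.INTER_CUBIC)
cv2.imwrite("pics/crop1.png",A[...,::-1])
s=dict(np.load("side1.npz"));Ps=cloud(s)
for n,C in(("top",P),("side",Ps)):
    for nm,(x0,x1,y0,y1) in {"blk":(520,720,-160,60),"bl":(390,570,180,300)}.items():
        m=(C[...,0]>x0)&(C[...,0]<x1)&(C[...,1]>y0)&(C[...,1]<y1)
        for lo,hi in((52,66),(86,93.5),(94,104),(112,135),(35,52)):
            q=C[m&(C[...,2]>lo)&(C[...,2]<hi)]
            if len(q)>5: print(n,nm,lo,hi,len(q),rect(q),np.median(q,0).round(1))
```

```text
blade 786.0 (array([501.8, 246.3]), array([ 51.4, 124.9]), 83.5) medz 4.5
tab 10.5 (array([461.8, 241.3]), array([24.9,  5. ]), 2.9) medz 26.4
top blk 52 66 2306 (array([618.9, -48.8]), array([150. , 130.4]), 84.9) [603.4 -48.4  60.2]
top blk 86 93.5 200 (array([633.7, -48.6]), array([121.5,  47.8]), 77.8) [640.1 -13.1  91.6]
top blk 94 104 286 (array([637.9, -49.1]), array([121.1,  47.6]), 84.2) [637.1 -70.8  97. ]
top blk 112 135 113 (array([635.4, -86.1]), array([13.7, 44.4]), 82.4) [634.2 -85.2 128.4]
top blk 35 52 48 (array([629.6, -44.4]), array([130.2, 151.7]), 84.2) [559.  -18.2  39.6]
top bl 52 66 10 (array([462.7, 251.9]), array([17.4,  7.8]), 1.3) [460.3 253.   52.9]
top bl 35 52 61 (array([462.1, 251.2]), array([12.7, 29.9]), 81.4) [461.7 249.5  48.3]
side blk 52 66 1208 (array([620.2, -46.1]), array([153. , 130.5]), 85.0) [599.9 -31.1  60.5]
side blk 86 93.5 133 (array([640.6, -32.8]), array([96.5, 46.8]), 86.8) [640.6 -14.9  91.5]
side blk 94 104 160 (array([640.7, -40. ]), array([110.6,  45.6]), 83.7) [638.7 -62.1  96.6]
side blk 112 135 108 (array([636.9, -84.4]), array([18.2, 44.6]), 84.2) [636.4 -80.8 125.4]
side blk 35 52 208 (array([602.8, -11.3]), array([184. , 114.9]), 28.8) [611.4  25.2  43.3]
side bl 35 52 83 (array([463.4, 252.9]), array([15.3, 29.6]), 83.2) [463.8 255.7  48.2]
```

View pics/crop1.png

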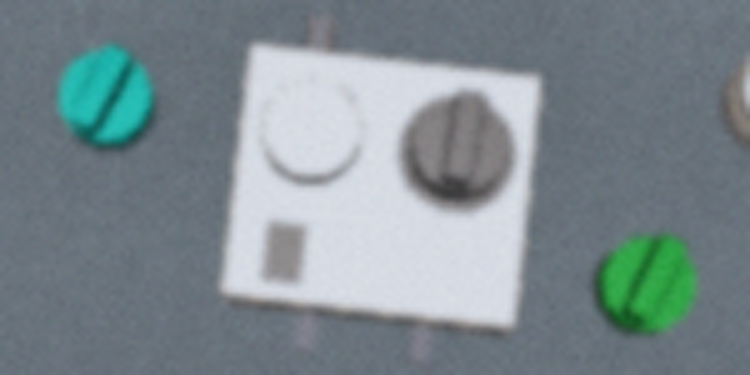

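The crop confirms the grey winged cap on the block's -y side at crop (458,150). The rails show on the robot side at crop (305,330) and (420,340). The two look-alikes stand on the bench. Measurements agree with the given sizes:

| Item | Position (x, y) mm | Yaw |
|---|---|---|
| Block | (619, -49) | -5.2° |
| Slot | (554.6, -42.9) | block's |
| Wing | (635.4, -86.1) | -7.6° |
| Blade | (502, 246) | -7° |
| Tab | (462, 251) | blade's |

```bash
cat > go.py <<'E'
# usage: go.py x y z closing_axis_deg -> turn, and dp (after the turn) in tool axes
import sys,numpy as np
from workcell import *
from scipy.spatial.transform import Rotation as R
x,y,z,a=map(float,sys.argv[1:5]);s=state();M=R.from_rotvec(s["orientation"]).as_matrix()
cur=np.degrees(np.arctan2(M[1,1],M[0,1]));d=(a-cur+90)%180-90
N=R.from_rotvec([0,0,np.radians(d)]).as_matrix()@M
print("turn",round(-d,1),"dp",(N.T@(np.array([x,y,z])-s["tool_pos"])).round(1),"pos",np.round(s["tool_pos"],1),"axis",round(cur,1),"tilt",M[:,2].round(3),"F",np.round(s["wrist_force"],1),"Tz",round(s["ft_torque"][2],2),"w",round(s["grip_width"],1),"g",round(s["grasp_force"],1),"t",s["clock"],"q",np.round(s["joint_positions"],2).tolist())
E
python3 go.py 462.3 251.3 120 83
```

```text
turn -14.6 dp [-264.7 -322.6   87.5] pos [238.9 603.9 207. ] axis 68.4 tilt [-0.001 -0.002 -1.   ] F [-0.1  0.2 -0.4] Tz -0.05 w 85.4 g 0.0 t 0.1 q [-1.26, 0.63, 0.04, 1.52, -0.03, 1.0, -0.02]
```

```bash
python3 -m pendant '[{"dp":[0,0,0],"turn":-7.3,"gripper":60},{"dp":[0,0,0],"turn":-7.3,"gripper":45},{"dp":[-30,-36,0],"turn":0,"gripper":45},{"dp":[-30,-36,0],"turn":0,"gripper":45},{"dp":[-30,-36,0],"turn":0,"gripper":45}]' 40; python3 -m pendant '[{"dp":[-35,-43,0],"turn":0,"gripper":45},{"dp":[-35,-43,0],"turn":0,"gripper":45},{"dp":[-35,-43,15],"turn":0,"gripper":45},{"dp":[-35,-43,30],"turn":0,"gripper":45},{"dp":[-35,-42,42],"turn":0,"gripper":45}]'; python3 go.py 462.3 251.3 120 83
```

```text
clock: 0.72
tool_pos: [315.9, 484.7, 207.4]
orientation: [-0.191, -3.136, 0.001]
wrist_force: [1.2, 0.5, -0.4]
grip_width: 44.6
grasp_force: 0.0
clock: 1.35
tool_pos: [461.5, 255.8, 124.7]
orientation: [0.192, 3.134, 0.002]
wrist_force: [0.4, 0.8, -0.3]
grip_width: 45.1
grasp_force: 0.0
turn -0.0 dp [-1.3 -4.4  4.7] pos [461.5 255.8 124.7] axis 83.0 tilt [ 0.002  0.001 -1.   ] F [ 0.4  0.8 -0.3] Tz -0.03 w 45.1 g 0.0 t 1.35 q [-0.54, 0.57, -0.03, 1.94, 0.03, 0.63, 0.86]
```

```bash
python3 -m pendant '[{"dp":[0,0,0],"turn":0,"gripper":45}]'; python3 go.py 462.3 251.3 15 83
python3 - <<'E'
from workcell import *;import cv2
s=state();c=camera("wrist");print({k:(v if k not in("color","depth") else 0) for k,v in c.items()})
cv2.imwrite("pics/w1.png",c["color"][...,::-1])
E
```

```text
clock: 1.48
tool_pos: [460.3, 251.0, 122.2]
orientation: [-0.204, -3.131, 0.01]
wrist_force: [-0.0, 0.7, -0.5]
grip_width: 44.7
grasp_force: 0.0
turn -0.5 dp [ -2.3   1.3 107.2] pos [460.3 251.  122.2] axis 82.5 tilt [-0.004 -0.006 -1.   ] F [-0.   0.7 -0.5] Tz 0.04 w 44.7 g 0.0 t 1.475 q [-0.54, 0.57, -0.02, 1.95, 0.03, 0.63, 0.86]
{'color': 0, 'depth': 0, 'fx': 297.3186396354542, 'fy': 297.3186396354542, 'cx': 256.30219108076125, 'cy': 195.25227401387954, 'mount': array([[-1.87796063e-04, -9.46742846e-01, -3.21990603e-01,
         8.27243624e+01],
       [ 9.99999954e-01, -1.01494945e-04, -2.84810925e-04,
         8.67324380e-01],
       [ 2.36962287e-04, -3.21990642e-01,  9.46742822e-01,
        -1.65602048e+02],
       [ 0.00000000e+00,  0.00000000e+00,  0.00000000e+00,
         1.00000000e+00]])}
```

View pics/w1.png

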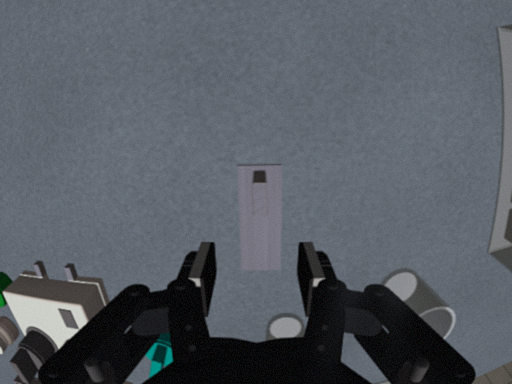

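The wrist view shows the blade running straight up the image between the fingers, with the tab at (260,177), aligned with the tool. I'll descend.

```bash
python3 -m pendant '[{"dp":[-2,1,40],"turn":0,"gripper":45},{"dp":[0,0,40],"turn":0,"gripper":45},{"dp":[0,0,20],"turn":0,"gripper":45},{"dp":[0,0,6],"turn":0,"gripper":45},{"dp":[0,0,0],"turn":0,"gripper":45}]'; python3 -m pendant '[{"dp":[0,0,0],"turn":0,"gripper":5},{"dp":[0,0,0],"turn":0,"gripper":5},{"dp":[0,0,0],"turn":0,"gripper":5},{"dp":[0,0,0],"turn":0,"gripper":5}]' 40;python3 go.py 462.3 251.3 15 83
```

```text
clock: 2.15
tool_pos: [462.0, 259.3, 19.5]
orientation: [0.189, 3.135, 0.002]
wrist_force: [-0.5, -0.7, -0.4]
grip_width: 44.9
grasp_force: 0.0
clock: 2.65
tool_pos: [462.4, 257.8, 19.7]
orientation: [0.192, 3.135, 0.0]
wrist_force: [-0.2, -1.8, 5.7]
grip_width: 10.4
grasp_force: 42.6
turn -0.0 dp [-0.7 -6.5  4.7] pos [462.4 257.8  19.7] axis 83.0 tilt [ 0.001  0.    -1.   ] F [-0.2 -1.8  5.7] Tz 0.03 w 10.4 g 42.6 t 2.65 q [-0.55, 0.75, -0.02, 2.0, 0.04, 0.4, 0.85]
```

Gripped (about 12 mm tab). I'll slide it along the bench to in front of the slot.

```bash
python3 go.py 425 -31 19 84.8; python3 -m pendant '[{"dp":[0,0,0],"turn":-1.8,"gripper":5}]';python3 go.py 425 -31 19 84.8
```

```text
turn -1.8 dp [  11.  -291.     0.7] pos [462.4 257.8  19.7] axis 83.0 tilt [ 0.001  0.    -1.   ] F [-0.2 -1.8  5.7] Tz 0.03 w 10.4 g 42.6 t 2.65 q [-0.55, 0.75, -0.02, 2.0, 0.04, 0.4, 0.85]
clock: 2.78
tool_pos: [462.8, 257.9, 19.7]
orientation: [0.142, 3.137, 0.001]
wrist_force: [0.2, -1.2, 4.9]
grip_width: 10.9
grasp_force: 42.4
turn 0.0 dp [  11.4 -291.1    0.6] pos [462.8 257.9  19.7] axis 84.8 tilt [ 0.001  0.    -1.   ] F [ 0.2 -1.2  4.9] Tz -0.09 w 10.9 g 42.4 t 2.775 q [-0.54, 0.75, -0.03, 1.99, 0.05, 0.4, 0.87]
```

```bash
python3 -m pendant '[{"dp":[2,-25,-1],"turn":0,"gripper":5},{"dp":[2,-30,0],"turn":0,"gripper":5},{"dp":[2,-30,0],"turn":0,"gripper":5},{"dp":[2,-30,0],"turn":0,"gripper":5},{"dp":[1,-30,0],"turn":0,"gripper":5}]';python3 -m pendant '[{"dp":[1,-30,0],"turn":0,"gripper":5},{"dp":[1,-30,0],"turn":0,"gripper":5},{"dp":[1,-30,0],"turn":0,"gripper":5},{"dp":[0,-25,0],"turn":0,"gripper":5},{"dp":[0,-15,0],"turn":0,"gripper":5}]';python3 -m pendant '[{"dp":[0,0,0],"turn":0,"gripper":5}]';python3 go.py 425 -31 19 84.8
```

```text
clock: 3.4
tool_pos: [440.0, 113.9, 20.0]
orientation: [0.142, 3.138, 0.001]
wrist_force: [0.7, 0.1, -1.8]
grip_width: 10.1
grasp_force: 41.6
clock: 4.03
tool_pos: [425.3, -16.1, 20.0]
orientation: [0.145, 3.138, 0.0]
wrist_force: [0.4, 0.2, -1.8]
grip_width: 10.5
grasp_force: 41.6
clock: 4.15
tool_pos: [425.2, -16.2, 20.0]
orientation: [-0.147, -3.138, 0.001]
wrist_force: [-0.3, 0.3, -1.9]
grip_width: 10.6
grasp_force: 41.6
turn -0.2 dp [ -1.1 -14.7   1. ] pos [425.2 -16.2  20. ] axis 84.6 tilt [-0.    -0.001 -1.   ] F [-0.3  0.3 -1.9] Tz -0.05 w 10.6 g 41.6 t 4.15 q [0.11, 0.69, -0.21, 2.27, 0.6, 0.24, 0.84]
```

```bash
python3 -m pendant '[{"dp":[-1,-8,0],"turn":0,"gripper":5},{"dp":[-1,-6,0],"turn":0,"gripper":5},{"dp":[0,0,0],"turn":0,"gripper":5}]';python3 go.py 425 -31 19 84.8
python3 - <<'E'
from workcell import *;import cv2,numpy as np
for n in("top","side"):
    c=camera(n);np.savez(n+"2.npz",**c)
    f=c["color"][150:290,200:350] if n=="top" else c["color"][140:280,200:350]
    cv2.imwrite(f"pics/{n}2.png",cv2.resize(f,None,fx=4,fy=4,interpolation=cv2.INTER_CUBIC)[...,::-1])
c=camera("wrist");np.savez("wrist2.npz",**c);cv2.imwrite("pics/w2.png",c["color"][...,::-1])
E
```

```text
clock: 4.53
tool_pos: [426.1, -29.1, 20.0]
orientation: [0.143, 3.138, -0.0]
wrist_force: [-0.3, 0.7, -1.8]
grip_width: 10.5
grasp_force: 41.7
turn -0.0 dp [ 0.9 -2.   1. ] pos [426.1 -29.1  20. ] axis 84.8 tilt [ 0. -0. -1.] F [-0.3  0.7 -1.8] Tz 0.01 w 10.5 g 41.7 t 4.525 q [0.15, 0.69, -0.22, 2.26, 0.61, 0.24, 0.87]
```

View pics/w2.png

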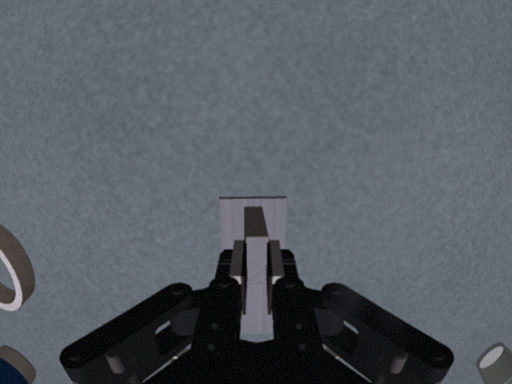

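View pics/top2.png

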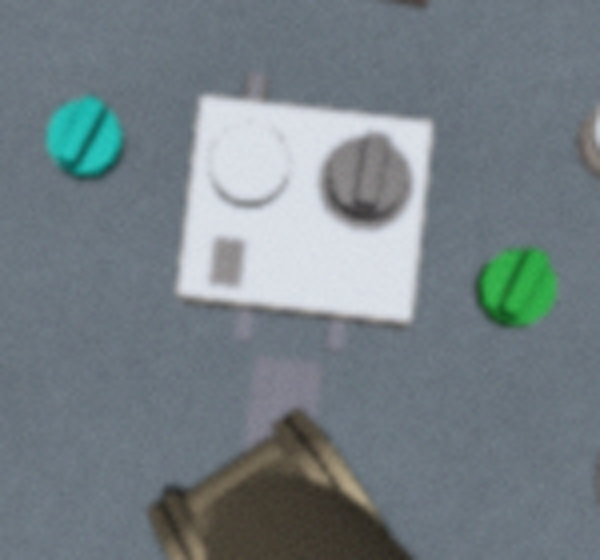

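Blade's front is visible at crop (285,365), just short of the rails at crop (245,325) and (338,335); the wrist view shows it square in the grip. I'll measure the lateral offset in the block's frame.

Run:
```python
from h import *
t=dict(np.load("top2.npz"));im=t["color"].astype(int)
m=(im[...,0]-im[...,1]>-5).astype(np.uint8);P=cloud(t)
a=np.radians(-5.2)
q=P[150:250,240:315].reshape(-1,3);q=q[(q[:,2]>55)&(q[:,2]<65)];c,s,an=rect(q);print("block",c,s,an)
a=np.radians(an-90);B=np.array([[np.cos(a),np.sin(a)],[-np.sin(a),np.cos(a)]])
v,u=np.nonzero(m[222:262,245:300]);v+=222;u+=245
for nm,z,lo,hi in(("rail",12,-84,-68),("blade",4,-140,-95)):
    W=(ray(t,np.c_[u,v],z)[:,:2]-c)@B.T;k=(W[:,0]>lo)&(W[:,0]<hi)&(abs(W[:,1])<45);w=W[k]
    for x in np.arange(lo,hi,4):
        r=w[(w[:,0]>=x)&(w[:,0]<x+4)]
        if len(r):y=np.sort(r[:,1]);print(nm,x,len(r),y[0].round(1),y[-1].round(1),"mean neg/pos",y[y<0].mean().round(1),y[y>0].mean().round(1))
```

```text
block [618.8 -48.7] [149.8 130.3] 85.0
rail -84 12 -34.7 33.7 mean neg/pos -30.6 29.7
rail -80 13 -34.1 34.0 mean neg/pos -30.1 28.8
rail -76 12 -33.6 34.6 mean neg/pos -29.7 29.6
rail -72 12 -33.3 35.2 mean neg/pos -29.8 31.8
blade -140 32 -30.6 19.5 mean neg/pos -15.5 11.1
blade -136 26 -24.8 19.8 mean neg/pos -13.7 9.1
blade -132 25 -21.9 20.1 mean neg/pos -10.1 12.1
blade -128 25 -21.4 18.1 mean neg/pos -11.2 8.8
blade -124 24 -20.8 18.7 mean neg/pos -9.9 11.1
blade -120 25 -22.8 18.9 mean neg/pos -13.8 8.0
blade -116 24 -20.0 19.2 mean neg/pos -9.3 11.3
blade -112 24 -22.0 17.2 mean neg/pos -12.1 7.9
blade -108 26 -21.7 20.1 mean neg/pos -10.3 12.0
blade -104 24 -21.4 18.1 mean neg/pos -11.2 8.7
blade -100 28 -23.5 21.3 mean neg/pos -12.0 11.7
blade -96 5 -20.6 5.7 mean neg/pos -19.3 3.1
```

```bash
python3 -m pendant '[{"dp":[-4,1.2,0],"turn":0,"gripper":5},{"dp":[-12,0,0],"turn":0,"gripper":5},{"dp":[-12,0,0],"turn":0,"gripper":5},{"dp":[-10,0,0],"turn":0,"gripper":5},{"dp":[0,0,0],"turn":0,"gripper":5}]';python3 go.py 518 -39 19 84.9
```

```text
clock: 5.3
tool_pos: [465.4, -31.2, 19.9]
orientation: [0.143, 3.137, 0.001]
wrist_force: [0.2, 0.3, -1.7]
grip_width: 10.7
grasp_force: 41.6
turn -0.1 dp [-53.1  -3.1   1. ] pos [465.4 -31.2  19.9] axis 84.8 tilt [ 0.002  0.001 -1.   ] F [ 0.2  0.3 -1.7] Tz 0.01 w 10.7 g 41.6 t 5.3 q [0.2, 0.72, -0.28, 2.16, 0.58, 0.33, 0.91]
```

No contact so far, with about 28 mm of the blade past the rail ends. Continuing.

```bash
python3 -m pendant '[{"dp":[-10,0,0],"turn":0,"gripper":5},{"dp":[-10,0,0],"turn":0,"gripper":5},{"dp":[-10,0,0],"turn":0,"gripper":5},{"dp":[-10,0,0.5],"turn":0,"gripper":5},{"dp":[0,0,0],"turn":0,"gripper":5}]';python3 -m pendant '[{"dp":[-4,0,0],"turn":0,"gripper":5},{"dp":[-3,0,0],"turn":0,"gripper":5},{"dp":[-2,0,0],"turn":0,"gripper":5},{"dp":[0,0,0],"turn":0,"gripper":5}]';python3 go.py 518 -39 19 84.9
```

```text
clock: 5.92
tool_pos: [505.1, -34.7, 19.7]
orientation: [0.142, 3.137, 0.001]
wrist_force: [-0.0, 0.4, 2.5]
grip_width: 10.2
grasp_force: 42.1
clock: 6.42
tool_pos: [511.5, -35.6, 19.6]
orientation: [-0.142, -3.136, 0.001]
wrist_force: [-3.8, -0.8, 5.8]
grip_width: 10.3
grasp_force: 42.5
turn -0.1 dp [-6.8 -2.8  0.6] pos [511.5 -35.6  19.6] axis 84.8 tilt [-0.002 -0.    -1.   ] F [-3.8 -0.8  5.8] Tz 0.07 w 10.3 g 42.5 t 6.425 q [0.23, 0.76, -0.33, 2.03, 0.55, 0.44, 0.96]
```

```bash
for i in 1; do python3 -m pendant '[{"dp":[-3,0,-0.4],"turn":0,"gripper":5},{"dp":[-3,0,0],"turn":0,"gripper":5},{"dp":[0,0,0],"turn":0,"gripper":5}]'; done;python3 go.py 518 -39 19 84.9
```

```text
clock: 6.8
tool_pos: [514.3, -36.4, 19.5]
orientation: [-0.142, -3.13, 0.003]
wrist_force: [-10.0, 1.0, 9.2]
grip_width: 10.4
grasp_force: 42.8
turn -0.1 dp [-3.9 -2.2  0.5] pos [514.3 -36.4  19.5] axis 84.8 tilt [-0.008 -0.002 -1.   ] F [-10.    1.    9.2] Tz 0.1 w 10.4 g 42.8 t 6.8 q [0.24, 0.76, -0.34, 2.02, 0.54, 0.46, 0.97]
```

```bash
python3 -m pendant '[{"dp":[-3,0,-0.5],"turn":0,"gripper":5},{"dp":[-3,0,-0.5],"turn":0,"gripper":5},{"dp":[0,0,0],"turn":0,"gripper":5}]';python3 go.py 518 -39 19 84.9
python3 - <<'E'
from workcell import *;import cv2,numpy as np
o=[]
for n in("top","side"):
    c=camera(n);np.savez(n+"3.npz",**c)
    f=c["color"][170:290,220:320] if n=="top" else c["color"][140:260,220:320]
    o.append(cv2.resize(f,None,fx=4,fy=4,interpolation=cv2.INTER_CUBIC)[...,::-1])
cv2.imwrite("pics/both3.png",np.hstack(o))
E
```

```text
clock: 7.18
tool_pos: [514.4, -37.2, 19.4]
orientation: [-0.142, -3.12, 0.006]
wrist_force: [-17.9, 2.1, 11.3]
grip_width: 10.5
grasp_force: 43.4
turn -0.1 dp [-3.8 -1.5  0.3] pos [514.4 -37.2  19.4] axis 84.8 tilt [-0.019 -0.003 -1.   ] F [-17.9   2.1  11.3] Tz -0.11 w 10.5 g 43.4 t 7.175 q [0.24, 0.77, -0.34, 2.01, 0.54, 0.48, 0.98]
```

View pics/both3.png

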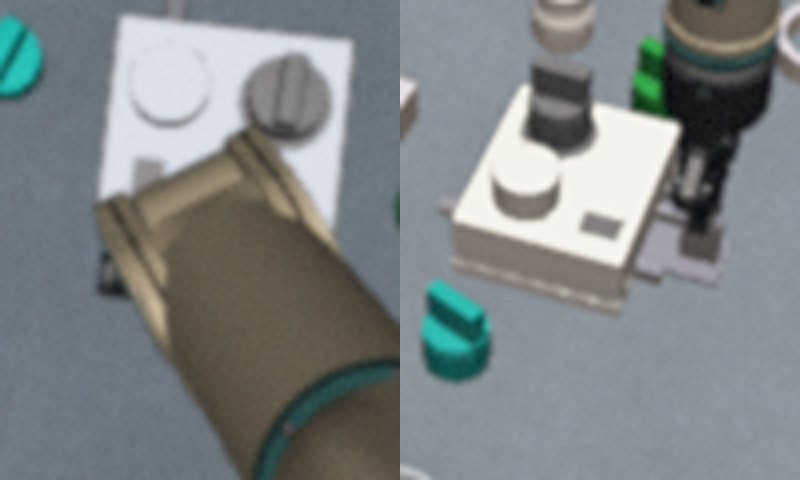

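The side view shows the blade in the slot with its tab at (700,242) near the rail ends. The TCP has stalled at x = 514.4 (home predicts 514.8) while the push rises to 18 N, so the blade is on the hard stop. I'll ease off and release.

```bash
python3 -m pendant '[{"dp":[5,0,-0.5],"turn":0,"gripper":5},{"dp":[0,0,0],"turn":0,"gripper":5}]'; python3 -m pendant '[{"dp":[0,0,0],"turn":0,"gripper":40},{"dp":[0,0,0],"turn":0,"gripper":40},{"dp":[0,0,0],"turn":0,"gripper":40},{"dp":[0,0,0],"turn":0,"gripper":40}]';python3 go.py 514.4 -37 150 84.8
```

```text
clock: 7.52
tool_pos: [515.0, -36.9, 20.4]
orientation: [-0.143, -3.13, 0.003]
wrist_force: [-8.7, 1.1, 2.8]
grip_width: 10.5
grasp_force: 42.4
clock: 8.02
tool_pos: [520.2, -36.2, 21.4]
orientation: [0.142, 3.138, 0.0]
wrist_force: [0.2, 0.8, 0.8]
grip_width: 39.8
grasp_force: 0.0
turn 0.0 dp [   5.6   -1.3 -128.6] pos [520.2 -36.2  21.4] axis 84.8 tilt [ 0.001  0.    -1.   ] F [0.2 0.8 0.8] Tz 0.03 w 39.8 g 0.0 t 8.025 q [0.24, 0.76, -0.34, 2.01, 0.54, 0.46, 0.97]
```

```bash
python3 -m pendant '[{"dp":[4,0,-25],"turn":0,"gripper":40},{"dp":[20,0,-50],"turn":0,"gripper":50},{"dp":[50,0,-55],"turn":0,"gripper":50},{"dp":[0,50,-50],"turn":0,"gripper":50},{"dp":[0,60,0],"turn":0,"gripper":50}]'; python3 -m pendant '[{"dp":[0,60,0],"turn":0,"gripper":50},{"dp":[0,0,0],"turn":0,"gripper":50}]'
python3 - <<'E'
from workcell import *;import cv2,numpy as np
from h import *
t=camera("top");np.savez("top4.npz",**t);s=camera("side");np.savez("side4.npz",**s)
im=t["color"];cv2.imwrite("pics/top4.png",cv2.resize(im[160:280,210:330],None,fx=5,fy=5,interpolation=cv2.INTER_CUBIC)[...,::-1])
P=cloud(t);a=np.radians(-5.1);c=np.array([619,-48.8]);B=np.array([[np.cos(a),np.sin(a)],[-np.sin(a),np.cos(a)]])
d=im.astype(int);v,u=np.nonzero(d[...,0]-d[...,1]>-5)
W=(ray(t,np.c_[u,v],4)[:,:2]-c)@B.T;k=(W[:,0]<-90)&(W[:,0]>-150)&(abs(W[:,1])<30);w=W[k];print("plate",w.min(0),w.max(0),len(w))
for n,C in(("top",P),("side",cloud(s))):
    q=C.reshape(-1,3);W=np.c_[(q[:,:2]-c)@B.T,q[:,2]]
    k=(W[:,2]>40)&(W[:,2]<53)&(W[:,0]>-130)&(W[:,0]<-75)&(abs(W[:,1])<25);print(n,"tab",k.sum(),W[k].min(0),W[k].max(0),rect(W[k]) if k.sum()>3 else 0)
    k=(W[:,2]>112)&(W[:,2]<135)&(abs(W[:,0]-20)<40)&(abs(W[:,1]+36)<40);print(n,"wing",rect(q[k]),np.median(q[k][:,2]))
E
python3 go.py 635.4 -86.1 160 82.4
```

```text
clock: 8.65
tool_pos: [466.0, 73.4, 190.2]
orientation: [0.15, 3.13, 0.0]
wrist_force: [1.8, -0.5, -0.7]
grip_width: 49.7
grasp_force: 0.0
clock: 8.9
tool_pos: [468.9, 139.8, 187.7]
orientation: [0.127, 3.137, 0.007]
wrist_force: [0.1, -0.2, -1.3]
grip_width: 50.2
grasp_force: 0.0
plate [-126.030854    -20.37923497] [-90.08386117  24.69597639] 225
top tab 57 [-120.34544897   -4.64404675   42.91132123] [-90.3883382    7.22276564  52.9633603 ] (array([-105.4,    1.2]), array([11.7, 29.9]), 88.6)
top wing (array([635.4, -86.1]), array([13.7, 44.8]), 81.5) 127.8714895965627
side tab 40 [-112.61467607   -3.35225182   40.04954972] [-89.36287589  10.65793708  52.02607727] (array([-101.2,    3.4]), array([13.5, 23.5]), 87.5)
side wing (array([636.9, -83.6]), array([17.1, 44.8]), 80.7) 125.80058868516397
turn 2.5 dp [-194.6 -195.6   26.8] pos [468.4 133.5 186.7] axis 84.9 tilt [-0.    -0.001 -1.   ] F [-0.5 -0.8  0.8] Tz -0.02 w 50.4 g 0.0 t 9.0 q [0.05, 0.47, -0.54, 1.97, 0.34, 0.79, 0.79]
```

View pics/top4.png

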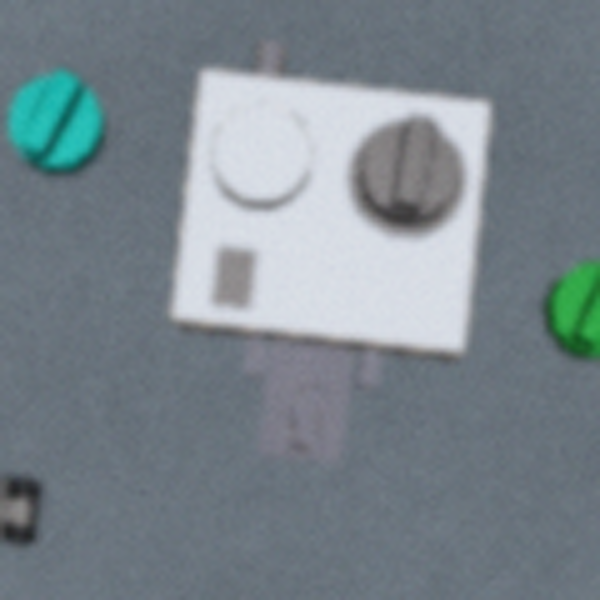

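The blade is home (tab at -105.4, so its origin is at -65.4; y about +1). Next, the grey cap's wing: yaw about -8°, robot-frame target about (636, -85).

```bash
python3 -m pendant '[{"dp":[0,0,0],"turn":3,"gripper":50},{"dp":[-40,-40,0],"turn":0,"gripper":50},{"dp":[-40,-40,0],"turn":0,"gripper":50},{"dp":[-40,-40,0],"turn":0,"gripper":50},{"dp":[-40,-40,10],"turn":0,"gripper":50}]'; python3 -m pendant '[{"dp":[-30,-26,15],"turn":0,"gripper":50},{"dp":[0,0,0],"turn":0,"gripper":50},{"dp":[0,0,0],"turn":0,"gripper":50}]'; python3 go.py 636 -85 104 82
```

```text
clock: 9.62
tool_pos: [605.1, -52.3, 177.1]
orientation: [0.23, 3.132, -0.002]
wrist_force: [-0.1, 1.0, 0.2]
grip_width: 50.0
grasp_force: 0.0
clock: 10.0
tool_pos: [629.2, -78.7, 161.4]
orientation: [-0.227, -3.132, -0.0]
wrist_force: [0.3, -0.1, 0.1]
grip_width: 50.3
grasp_force: 0.0
turn -0.3 dp [-7.7 -5.3 57.4] pos [629.2 -78.7 161.4] axis 81.7 tilt [-0.002  0.    -1.   ] F [ 0.3 -0.1  0.1] Tz 0.06 w 50.3 g 0.0 t 10.0 q [0.37, 0.7, -0.49, 1.6, 0.38, 0.94, 1.18]
```

```bash
python3 -m pendant '[{"dp":[-8,-5,0],"turn":0,"gripper":50},{"dp":[0,0,15],"turn":0,"gripper":50},{"dp":[0,0,15],"turn":0,"gripper":50},{"dp":[0,0,0],"turn":0,"gripper":50}]'; python3 go.py 636 -85 104 82
```

```text
clock: 10.5
tool_pos: [635.8, -83.6, 129.7]
orientation: [-0.223, -3.13, -0.0]
wrist_force: [0.9, -0.3, 0.9]
grip_width: 50.0
grasp_force: 0.0
turn -0.1 dp [-0.5 -1.4 25.7] pos [635.8 -83.6 129.7] axis 81.9 tilt [-0.004  0.    -1.   ] F [ 0.9 -0.3  0.9] Tz 0.01 w 50.0 g 0.0 t 10.5 q [0.36, 0.74, -0.47, 1.6, 0.4, 0.9, 1.17]
```

```bash
python3 -m pendant '[{"dp":[-0.5,-1.5,14],"turn":0,"gripper":50},{"dp":[0,0,8],"turn":0,"gripper":50},{"dp":[0,0,3],"turn":0,"gripper":50},{"dp":[0,0,0],"turn":0,"gripper":50}]'; python3 go.py 636 -85 104 82;  python3 -m pendant '[{"dp":[0,0,0],"turn":0,"gripper":5},{"dp":[0,0,0],"turn":0,"gripper":5},{"dp":[0,0,0],"turn":0,"gripper":5},{"dp":[0,0,0],"turn":0,"gripper":5},{"dp":[0,0,0],"turn":0,"gripper":5}]' 40; python3 go.py 636 -85 104 82
```

```text
clock: 11.0
tool_pos: [637.8, -85.4, 106.6]
orientation: [-0.224, -3.133, -0.0]
wrist_force: [0.3, 0.7, 0.6]
grip_width: 50.4
grasp_force: 0.0
turn -0.2 dp [1.8 0.2 2.6] pos [637.8 -85.4 106.6] axis 81.8 tilt [-0.  0. -1.] F [0.3 0.7 0.6] Tz 0.01 w 50.4 g 0.0 t 11.0 q [0.36, 0.77, -0.46, 1.62, 0.42, 0.85, 1.16]
clock: 11.62
tool_pos: [637.8, -85.5, 106.9]
orientation: [0.224, 3.134, -0.0]
wrist_force: [0.1, 0.9, 0.4]
grip_width: 5.1
grasp_force: 0.0
turn -0.2 dp [1.9 0.3 2.9] pos [637.8 -85.5 106.9] axis 81.8 tilt [ 0. -0. -1.] F [0.1 0.9 0.4] Tz 0.04 w 5.1 g 0.0 t 11.625 q [0.36, 0.77, -0.46, 1.62, 0.42, 0.85, 1.16]
```

The fingers closed to 5 mm with no force, so they missed the wing. I need to look.

Run:
```python
from workcell import *;import cv2,numpy as np
o=[]
for n in("wrist","side"):
    c=camera(n);np.savez(n+"5.npz",**c)
    f=cv2.resize(c["color"][140:384,130:390],(400,375)) if n=="wrist" else cv2.resize(c["color"][120:220,210:317],(400,375),interpolation=cv2.INTER_CUBIC)
    o.append(f[...,::-1])
cv2.imwrite("pics/both5.png",np.hstack(o))
```

```text
(no output)
```

View pics/both5.png

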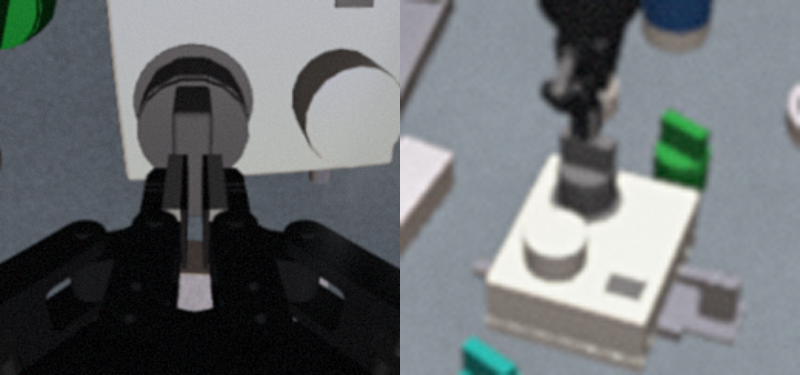

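The fingertips sit beyond and above the wing: at (195,165) in the wrist panel, with the wing in front of them at (195,110). I'll measure their real position with the cameras.

Run:
```python
from workcell import *
from h import *
s=dict(np.load("side5.npz"));C=cloud(s);t=camera("top");T=cloud(t)
for n,c in(("side",C),("top",T)):
    q=c.reshape(-1,3);q=q[(abs(q[:,0]-636)<80)&(abs(q[:,1]+85)<60)&(q[:,2]>64)]
    for lo in range(64,180,6):
        k=q[(q[:,2]>=lo)&(q[:,2]<lo+6)]
        if len(k)>2: print(n,lo,len(k),"x",k[:,0].min().round(),k[:,0].max().round(),"y",k[:,1].min().round(),k[:,1].max().round())
for v in range(140,176,3):print(v,[tuple(C[v,u].round().astype(int)) if s["depth"][v,u] else 0 for u in(255,259,263)],s["color"][v,259])
```

```text
side 64 48 x 558.0 681.0 y -109.0 -27.0
side 70 23 x 613.0 661.0 y -89.0 -60.0
side 76 24 x 613.0 661.0 y -88.0 -62.0
side 82 25 x 613.0 661.0 y -88.0 -61.0
side 88 37 x 614.0 664.0 y -80.0 -26.0
side 94 69 x 613.0 656.0 y -96.0 -25.0
side 100 38 x 613.0 658.0 y -83.0 -59.0
side 106 21 x 615.0 659.0 y -84.0 -75.0
side 112 22 x 617.0 655.0 y -83.0 -74.0
side 118 23 x 614.0 659.0 y -86.0 -76.0
side 124 38 x 615.0 658.0 y -92.0 -74.0
side 130 7 x 622.0 654.0 y -88.0 -75.0
side 136 9 x 628.0 647.0 y -90.0 -69.0
side 142 13 x 627.0 646.0 y -87.0 -66.0
side 148 14 x 628.0 647.0 y -89.0 -67.0
side 154 11 x 627.0 646.0 y -86.0 -67.0
side 160 8 x 628.0 647.0 y -87.0 -66.0
side 166 6 x 626.0 643.0 y -93.0 -78.0
side 172 9 x 623.0 632.0 y -99.0 -68.0
side 178 17 x 622.0 651.0 y -110.0 -50.0
top 64 85 x 556.0 650.0 y -118.0 -25.0
top 70 3 x 612.0 621.0 y -81.0 -66.0
top 76 5 x 611.0 641.0 y -83.0 -63.0
top 82 7 x 611.0 646.0 y -88.0 -26.0
top 88 41 x 612.0 651.0 y -85.0 -25.0
top 94 45 x 614.0 650.0 y -85.0 -25.0
top 100 11 x 613.0 630.0 y -80.0 -65.0
top 124 3 x 615.0 620.0 y -81.0 -78.0
top 17
[... 1210 characters left out ...]
1), np.int64(114)), (np.int64(625), np.int64(-80), np.int64(118))] [61 60 61]
164 [(np.int64(649), np.int64(-83), np.int64(96)), (np.int64(636), np.int64(-77), np.int64(106)), (np.int64(623), np.int64(-75), np.int64(111))] [81 78 80]
167 [(np.int64(645), np.int64(-67), np.int64(101)), (np.int64(634), np.int64(-71), np.int64(99)), (np.int64(622), np.int64(-72), np.int64(101))] [138 133 134]
170 [(np.int64(644), np.int64(-62), np.int64(93)), (np.int64(632), np.int64(-61), np.int64(97)), (np.int64(622), np.int64(-71), np.int64(90))] [76 75 75]
173 [(np.int64(644), np.int64(-62), np.int64(80)), (np.int64(632), np.int64(-64), np.int64(82)), (np.int64(621), np.int64(-68), np.int64(80))] [62 61 62]
```

The fingertips really end at about z = 132 although the TCP reads 107, so they closed just above the wing (top at 128). Their x and y are right. I'll reopen and go about 25 mm lower, watching the force.

```bash
python3 -m pendant '[{"dp":[0,0,0],"turn":0,"gripper":42},{"dp":[0,0,0],"turn":0,"gripper":42},{"dp":[0,0,0],"turn":0,"gripper":42},{"dp":[0,0,0],"turn":0,"gripper":42}]' 40;python3 -m pendant '[{"dp":[1,0,6],"turn":0,"gripper":42},{"dp":[0.5,0,6],"turn":0,"gripper":42},{"dp":[0,0,5],"turn":0,"gripper":42},{"dp":[0,0,0],"turn":0,"gripper":42}]'; python3 go.py 636 -85 80 82;python3 - <<'E'
from workcell import *
from h import *
q=cloud(camera("side")).reshape(-1,3);q=q[(abs(q[:,0]-636)<16)&(abs(q[:,1]+85)<60)&(q[:,2]>100)]
for lo in range(100,160,6):
    k=q[(q[:,2]>=lo)&(q[:,2]<lo+6)]
    if len(k)>2: print(lo,len(k),"x",k[:,0].min().round(),k[:,0].max().round(),"y",np.sort(k[:,1]).round().astype(int))
E
```

```text
clock: 12.28
tool_pos: [637.8, -85.5, 106.8]
orientation: [-0.224, -3.134, -0.0]
wrist_force: [0.3, -0.5, -0.9]
grip_width: 42.2
grasp_force: 0.0
clock: 12.78
tool_pos: [635.9, -85.3, 89.1]
orientation: [-0.224, -3.132, -0.0]
wrist_force: [-0.4, 0.0, -0.0]
grip_width: 42.2
grasp_force: 0.0
turn -0.2 dp [-0.1  0.3  9.1] pos [635.9 -85.3  89.1] axis 81.8 tilt [-0.001  0.    -1.   ] F [-0.4  0.  -0. ] Tz -0.01 w 42.2 g 0.0 t 12.775 q [0.35, 0.79, -0.45, 1.64, 0.43, 0.82, 1.15]
100 11 x 620.0 646.0 y [-80 -76 -76 -76 -75 -73 -71 -69 -68 -66 -62]
106 7 x 620.0 630.0 y [-79 -79 -78 -78 -77 -76 -75]
112 7 x 621.0 638.0 y [-109 -108 -107  -78  -77  -76  -60]
118 22 x 621.0 642.0 y [-107 -106 -106 -106 -105 -105 -103 -103  -78  -77  -77  -75  -75  -75
  -75  -73  -72  -59  -56  -55  -55  -53]
124 33 x 620.0 648.0 y [-106 -106 -106 -106 -106 -105 -105 -104  -91  -89  -89  -88  -86  -84
  -80  -80  -80  -80  -79  -77  -77  -77  -76  -61  -59  -57  -54  -54
  -51  -51  -50  -49  -49]
130 25 x 622.0 647.0 y [-109 -105 -105 -104 -104 -103 -103  -84  -82  -80  -63  -61  -59  -57
  -55  -55  -53  -53  -52  -52  -51  -51  -51  -50  -47]
136 17 x 622.0 648.0 y [-108 -107 -104 -104 -103 -102  -59  -59  -58  -58  -56  -54  -52  -51
  -50  -50  -47]
142 13 x 623.0 645.0 y [-107 -106 -106 -105 -105  -62  -59  -59  -56  -51  -50  -50  -47]
148 10 x 623.0 640.0 y [-108 -106 -106 -106 -105 -104 -104 -103  -62  -57]
154 6 x 621.0 630.0 y [-110 -110 -109 -105 -104  -51]
```

```bash
python3 -m pendant '[{"dp":[0,0,5],"turn":0,"gripper":42},{"dp":[0,0,2],"turn":0,"gripper":42},{"dp":[0,0,0],"turn":0,"gripper":42}]';python3 -m pendant '[{"dp":[0,0,0],"turn":0,"gripper":5},{"dp":[0,0,0],"turn":0,"gripper":5},{"dp":[0,0,0],"turn":0,"gripper":5},{"dp":[0,0,0],"turn":0,"gripper":5}]' 40; python3 go.py 636 -85 80 82
```

```text
clock: 13.2
tool_pos: [636.2, -85.3, 82.5]
orientation: [-0.224, -3.133, -0.0]
wrist_force: [0.6, -0.9, 0.4]
grip_width: 41.8
grasp_force: 0.0
clock: 13.7
tool_pos: [636.5, -85.3, 83.0]
orientation: [0.224, 3.133, 0.0]
wrist_force: [0.4, 0.6, 1.4]
grip_width: 12.8
grasp_force: 42.2
turn -0.2 dp [0.5 0.2 3. ] pos [636.5 -85.3  83. ] axis 81.8 tilt [ 0.  0. -1.] F [0.4 0.6 1.4] Tz 0.01 w 12.8 g 42.2 t 13.7 q [0.35, 0.8, -0.44, 1.64, 0.44, 0.8, 1.14]
```

The wing is gripped. Feeling for the turn direction, negative first.

```bash
for i in 1 2; do :; done; python3 -m pendant '[{"dp":[0,0,0],"turn":-6,"gripper":5},{"dp":[0,0,0],"turn":-6,"gripper":5},{"dp":[0,0,0],"turn":0,"gripper":5}]'; python3 go.py 636.5 -85.3 83 82; python3 -m pendant '[{"dp":[0,0,0],"turn":-6,"gripper":5},{"dp":[0,0,0],"turn":-4,"gripper":5},{"dp":[0,0,0],"turn":0,"gripper":5}]'; python3 go.py 636.5 -85.3 83 82
```

```text
clock: 14.08
tool_pos: [636.5, -85.3, 83.0]
orientation: [-0.103, 3.139, 0.001]
wrist_force: [0.3, -0.6, 1.8]
grip_width: 13.0
grasp_force: 42.4
turn 11.7 dp [ 0. -0.  0.] pos [636.5 -85.3  83. ] axis 93.7 tilt [ 0.  0. -1.] F [ 0.3 -0.6  1.8] Tz 0.03 w 13.0 g 42.4 t 14.075 q [0.38, 0.81, -0.5, 1.64, 0.49, 0.82, 1.31]
clock: 14.45
tool_pos: [636.6, -85.5, 83.0]
orientation: [-0.372, 3.119, 0.0]
wrist_force: [0.5, 0.1, 2.0]
grip_width: 13.5
grasp_force: 42.7
turn 21.6 dp [ 0.1  0.2 -0. ] pos [636.6 -85.5  83. ] axis 103.6 tilt [ 0.  0. -1.] F [0.5 0.1 2. ] Tz -0.49 w 13.5 g 42.7 t 14.45 q [0.4, 0.82, -0.54, 1.64, 0.53, 0.84, 1.45]
```

```bash
python3 -m pendant '[{"dp":[0,0,0],"turn":-4,"gripper":5},{"dp":[0,0,0],"turn":-3,"gripper":5},{"dp":[0,0,0],"turn":0,"gripper":5}]'; python3 go.py 636.5 -85.3 83 82
```

```text
clock: 14.82
tool_pos: [636.5, -85.6, 83.1]
orientation: [-0.557, 3.092, 0.001]
wrist_force: [0.8, -0.2, 3.6]
grip_width: 13.0
grasp_force: 62.5
turn 28.4 dp [0.1 0.3 0.1] pos [636.5 -85.6  83.1] axis 110.4 tilt [ 0.     0.001 -1.   ] F [ 0.8 -0.2  3.6] Tz -1.61 w 13.0 g 62.5 t 14.825 q [0.42, 0.83, -0.57, 1.64, 0.56, 0.85, 1.54]
```

Torque is rising to 1.6 Nm at about 25°, which is the hard stop. Now the other way.

```bash
python3 -m pendant '[{"dp":[0,0,0],"turn":8,"gripper":5},{"dp":[0,0,0],"turn":10,"gripper":5},{"dp":[0,0,0],"turn":10,"gripper":5},{"dp":[0,0,0],"turn":8,"gripper":5},{"dp":[0,0,0],"turn":0,"gripper":5}]'; python3 go.py 636.5 -85.3 83 10;  python3 -m pendant '[{"dp":[0,0,0],"turn":8,"gripper":5},{"dp":[0,0,0],"turn":8,"gripper":5},{"dp":[0,0,0],"turn":8,"gripper":5},{"dp":[0,0,0],"turn":0,"gripper":5}]'; python3 go.py 636.5 -85.3 83 10
```

```text
clock: 15.45
tool_pos: [636.4, -85.0, 83.0]
orientation: [0.411, 3.114, -0.001]
wrist_force: [-0.2, -0.3, 2.1]
grip_width: 13.3
grasp_force: 42.5
turn 64.9 dp [-0.3  0.  -0. ] pos [636.4 -85.   83. ] axis 74.9 tilt [ 0.    -0.001 -1.   ] F [-0.2 -0.3  2.1] Tz 0.01 w 13.3 g 42.5 t 15.45 q [0.33, 0.79, -0.41, 1.64, 0.41, 0.8, 1.04]
clock: 15.95
tool_pos: [636.5, -85.1, 83.0]
orientation: [1.048, 2.961, -0.001]
wrist_force: [-1.1, 0.3, 3.3]
grip_width: 13.2
grasp_force: 42.5
turn 41.0 dp [-0.2 -0.  -0. ] pos [636.5 -85.1  83. ] axis 51.0 tilt [ 0. -0. -1.] F [-1.1  0.3  3.3] Tz -0.08 w 13.2 g 42.5 t 15.95 q [0.27, 0.78, -0.3, 1.64, 0.3, 0.77, 0.72]
```

Turning freely past 30°, with no torque. Continuing to about 75°.

```bash
python3 -m pendant '[{"dp":[0,0,0],"turn":9,"gripper":5},{"dp":[0,0,0],"turn":9,"gripper":5},{"dp":[0,0,0],"turn":9,"gripper":5},{"dp":[0,0,0],"turn":9,"gripper":5},{"dp":[0,0,0],"turn":0,"gripper":5}]'; python3 go.py 636.5 -85.3 83 10;  python3 -m pendant '[{"dp":[0,0,0],"turn":4,"gripper":5},{"dp":[0,0,-3],"turn":0,"gripper":5},{"dp":[0,0,-3],"turn":0,"gripper":5},{"dp":[0,0,-3],"turn":0,"gripper":5},{"dp":[0,0,0],"turn":0,"gripper":5}]'; python3 go.py 636.5 -85.3 183 10
```

```text
clock: 16.58
tool_pos: [636.5, -85.2, 83.0]
orientation: [1.91, 2.494, -0.0]
wrist_force: [-0.1, -0.1, 3.5]
grip_width: 13.1
grasp_force: 42.7
turn 5.1 dp [-0.1 -0.  -0. ] pos [636.5 -85.2  83. ] axis 15.1 tilt [ 0. -0. -1.] F [-0.1 -0.1  3.5] Tz -0.04 w 13.1 g 42.7 t 16.575 q [0.16, 0.76, -0.13, 1.64, 0.13, 0.74, 0.24]
clock: 17.2
tool_pos: [636.4, -85.4, 92.0]
orientation: [2.001, 2.421, 0.0]
wrist_force: [0.3, -0.2, -0.6]
grip_width: 13.0
grasp_force: 42.1
turn 0.9 dp [  0.1   0.1 -91. ] pos [636.4 -85.4  92. ] axis 10.9 tilt [ 0.  0. -1.] F [ 0.3 -0.2 -0.6] Tz 0.01 w 13.0 g 42.1 t 17.2 q [0.15, 0.75, -0.11, 1.64, 0.11, 0.76, 0.19]
```

Free (9 mm up, carrying only the cap's weight). Lifting straight up.

```bash
python3 -m pendant '[{"dp":[0,0,-15],"turn":0,"gripper":5},{"dp":[0,0,-20],"turn":0,"gripper":5},{"dp":[0,0,-20],"turn":0,"gripper":5},{"dp":[0,0,-20],"turn":0,"gripper":5},{"dp":[0,0,-12],"turn":0,"gripper":5}]'; python3 -m pendant '[{"dp":[0,0,0],"turn":0,"gripper":5},{"dp":[0,0,0],"turn":0,"gripper":5},{"dp":[0,0,0],"turn":0,"gripper":5},{"dp":[0,0,0],"turn":0,"gripper":5}]'; python3 go.py 636.5 -85.3 183 10
python3 - <<'E'
from workcell import *;from h import *
o=[]
t=camera("top");s=camera("side")
a=np.radians(-5.1);c=np.array([619,-48.8]);B=np.array([[np.cos(a),np.sin(a)],[-np.sin(a),np.cos(a)]])
for n,cam in(("top",t),("side",s)):
    q=cloud(cam).reshape(-1,3);W=np.c_[(q[:,:2]-c)@B.T,q[:,2]]
    k=(W[:,2]>40)&(W[:,2]<53)&(W[:,0]>-130)&(W[:,0]<-75)&(abs(W[:,1])<25);print(n,"tab",k.sum(),rect(W[k]) if k.sum()>3 else 0)
    k=(abs(W[:,0]-20)<28)&(abs(W[:,1]+36)<28)&(W[:,2]>100)&(W[:,2]<200);print("cap low z",np.sort(W[k][:,2])[:8].round(1) if k.sum() else 0)
f=lambda im:cv2.resize(im,(400,400),interpolation=cv2.INTER_CUBIC)[...,::-1]
cv2.imwrite("pics/end.png",np.hstack([f(s["color"][90:230,200:340]),f(t["color"][150:290,220:360])]))
E
```

```text
clock: 17.82
tool_pos: [636.9, -85.3, 180.8]
orientation: [2.001, 2.42, 0.002]
wrist_force: [-0.0, -0.0, -0.1]
grip_width: 12.9
grasp_force: 42.0
clock: 18.32
tool_pos: [636.0, -85.2, 178.1]
orientation: [-2.002, -2.42, 0.001]
wrist_force: [-0.6, 0.3, -1.1]
grip_width: 12.9
grasp_force: 42.0
turn 0.8 dp [-0.2  0.5 -4.9] pos [636.  -85.2 178.1] axis 10.8 tilt [-0.001  0.    -1.   ] F [-0.6  0.3 -1.1] Tz -0.06 w 12.9 g 42.0 t 18.325 q [0.16, 0.65, -0.12, 1.57, 0.09, 0.93, 0.2]
top tab 54 (array([-105.4,    1.2]), array([11.8, 29.9]), 88.6)
cap low z 0
side tab 51 (array([-104.5,    3.6]), array([16.6, 29.8]), 86.3)
cap low z [155.9 158.6 158.7 158.9 159.3 159.4 159.8 159.9]
```

View pics/end.png

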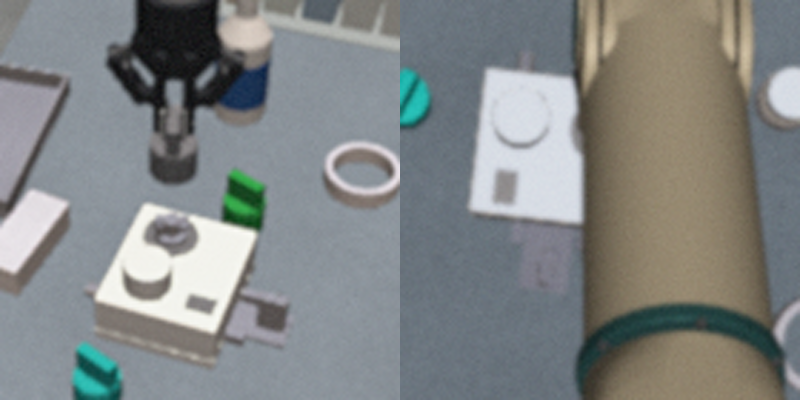

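The cap hangs level in the fingers at (175,155), about 95 mm above the bare neck at (172,232). The blade is still home with its tab at (272,312), and the bystanders are in place. Handing in.

```bash
python3 -c "
from workcell import *
print(close_job())"
```

```text
the job is handed in; nothing more can be done
None
```

I slid the blade home (about 0.4 mm from nominal) and let go of it, freed the cap clockwise seen from above after the other way stopped at about 25°, and handed in at about 18 s with the cap held level about 95 mm above its port; no verdict came back.

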